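Seat a dye jar in the colour reader's nest

ROBOT

A 6-joint arm with a two-finger parallel gripper is mounted at the origin on the work surface. World frame = base frame: x ahead of the robot, y to its left, z up, the work surface at z = 0. Lengths are in m, angles in rad, forces in N, time in s.
With the tool pointing down it reaches from about 0.4 to 0.825 m from the base axis. Payload 7 kg.
Tool frame: the origin (TCP) lies at the centre of the arm's flange, where the gripper is bolted on; the fingertips stand 178 mm ahead of it and the grasp point (between the pads) lies 159 mm ahead of it; z points along the fingers, y is the direction in which the jaws open and shut (so a half turn about z gives the same grasp; the last joint's range is limited). The gripper opens to 88 mm and grips with 3 to 60 N. Pads are 19 mm wide; open, the fingers measure 130 mm over their backs; the gripper's body (78 mm by 193 mm) begins 47 mm behind the grasp point.
Start: joints at [1.543, 0.359, 0.012, 0, -1.224, -0.288], TCP at [0.21, 0.642, 0.405] pointing down, gripper open.
Joint ranges: [-3.07, 3.07], [-1.43, 2.12], [-1.02, 1.25], [-3.03, 1.67], [-3.05, -0], [-3.03, 3.03]. Speed limits (rad/s): [2.39, 2.39, 3.01, 3.14, 3.14, 3.14].

INTERFACE

Orientations are given as [roll, pitch, yaw] about the fixed x, y, z axes, in that order (R = Rz(yaw) Ry(pitch) Rx(roll)).
In Python, from station import * gives the robot as it stands.
- The arm moves only by the tool send_rows, never from a script. Its argument "motion" is a list of rows, each an object with "offset": the shift along the tool's x, y, z in cm, a list of three; "turn": the turn about the tool's z in degrees. In form: [{"offset": [x, y, z], "turn": turn}, ...]. A call has 1 to 8 rows; each row is the pose to reach, as a shift and turn from the pose commanded when the call began, along the tool's axes at that moment; what a row does not reach only later rows make up. A row lasts 1/10 s, in which the tool goes at most 50 mm and 8.59 degrees, less where a joint would pass 70% of its speed; a pose out of reach is approached as far as the arm can. A call with a gripper value outside its range is refused whole. "hand" is the opening, from -1 (shut) to 1 (fully open), set as the call begins (left out, the last holds). The fingers move at their own pace and stop on an object; "squeeze" is the grip in N (left out, the last holds). Time passes only in rows, so rows that repeat a pose let the fingers close. It gives the time, the measured TCP pose, the force and the opening at its end, in the units of the state.
- get_state(): the state, without advancing time (a new reading comes with each control period).
- grab_frame(name): name is "side" or "top" or "wrist"; returns a dict with "frame" (400x640x3 uint8, blue, green, red), "range_z" (400x640 float32, m along the optical axis (not along the pixel's ray), 0 where there is no reading), "vertical_fov" (degrees; the focal length in pixels is half the picture's height over the tangent of half this angle, whatever the lens; pixels are square), "cx", "cy" (the principal point, pixels), "cam_to_world" (4x4, takes a point from camera to world coordinates). Camera axes: x right, y up, looking along -z (the intrinsics and any distortion apply to the point x, -y, -z); pixel columns grow to the right and rows downward; lengths in m; the calibration is good to about 2 mm. A picture is of the moment at which its call begins.
- job_done(): hands the job in, once; it reports no verdict.
The state is a dict: "t": time; "q": joint angles; "qd": joint speeds; "joint_efforts": joint torques, N m; "eef_pos": TCP position; "ee_rot": TCP orientation; "force": force on the tool from outside, world axes, zero at the start; "moment": the same for the moment, N m; "width": finger opening in m.
Only numpy, scipy, OpenCV 4.12 (cv2) and the standard library are available. Lean on these libraries where they do the work, as an engineer would, in place of code of your own. Each camera call takes 0.05 s, during which the arm holds its last target. There are 200 camera calls.

TASK

Pick up the small pigment jar, stand it on the nest's plate in front of the gap between the fixed post and the sprung plunger, let go, and then nudge it in between them until it is fully home, touching the post, the plunger and the end stop all at once. It is glass, so push it gently against the stop, keep it upright, and leave it there standing on its own; leave the other things where they are.

Things in the scene. Friction and masses are not known exactly. Their poses are not given: they have to be found in the camera images.
- jar_mid (a point): The small jar to be seated: upright glass cylinder 60 mm in diameter with straight sides, 72 mm tall overall with a flat steel lid (56 mm across), about 0.2 to 0.35 kg. The smaller of the two jars. The point is its centre, half-way up (36 mm above its underside); z is up.
- nest: Nest fixed to the bench: aluminium base plate 8 mm thick, flat slick top, from x = -95 to 105 mm and y = -78 to 108 mm. Origin on the bench surface, on the line between post and plunger. x points the way the jar is pushed, from the open mouth (x below -25 mm, plate clear) to the end stop; y to the left of that, z up. Before the nudge stand the jar near x = -62, y = -4 mm.
- reader_top (a point): White reader box at the nest's far end, 60 mm (nest x) by 110 mm (nest y), behind the end stop. The point is the centre of its top, 70 mm above the bench, at nest x = 100, y = 0 mm. Also on the nest: the plunger's grey housing, top 42 mm above the bench, at nest x = -22 to 22, y = 77 to 107 mm.
- post: The fixed post on the nest: a stout upright steel cylinder 44 mm in diameter, 42 mm tall, at nest x = 0, y = -52 mm. Origin at its foot, on the plate's top.
- plunger: Sprung plunger opposite the post: upright steel cylinder 44 mm across, top 40 mm above the plate, sliding along nest y. At rest at nest x = 0, y = 39 mm (origin at its foot, on the plate), leaving a 47 mm gap; the jar must push it outwards (spring 2 N at rest, 3.3 N at the narrowest). Do not count on the jar snapping in: it must be pushed all the way, with up to about 13 N to enter, less after.
- stop: End stop's bush on the reader's front, at nest x = 71, y = 0 mm, 25 mm above the plate. A steel pin with a flat, springy head (8 N/mm), 24 mm across, sticks out of it to the mouth. How far was set by hand and is not measured: its face is at nest x = 35 to 52 mm, so the jar's axis ends at about x = 5 to 22, y = -5 to 0 mm. Pressing the jar on it with over 9 N is too rough.
- big_jar_mid (a point): Bystander: a bigger glass jar, 82 mm in diameter, 95 mm tall. The point is its centre, half-way up.
- timer_mid (a point): Bystander: a steel egg-shaped kitchen timer, 58 mm in diameter, 71 mm tall. The point is half-way up.

How it is judged:
On the way:
1. the jar stands on the nest's plate at the mouth, upright and let go, not yet in the gap (x of jar_mid in the frame of nest between -0.11 and -0.02 m and z of jar_mid in the frame of nest between 0.041 and 0.047 m and angle between jar_mid's own z axis and vertical below 0.1 rad and contact force between jar and the fingers below 0.05 N), for 0.1 s.
At the end, for the whole second after the job is handed in: The jar stands upright (within 0.06 rad) on the nest's plate, past the narrowest point of the gap, at rest and released, resting against the post, the plunger (over 0.3 N each) and the end stop (over 0.2 N) all at once (contact force between jar and post above 0.3 N and contact force between jar and plunger above 0.3 N and contact force between jar and stop above 0.2 N and x of jar_mid in the frame of nest above 0.003 m and z of jar_mid in the frame of nest below 0.047 m and angle between jar_mid's own z axis and vertical below 0.06 rad and linear speed of jar below 0.01 m/s); the robot touches nothing.
It fails at once if the jar is pressed against the end stop with more than 9 N (contact force between jar and stop above 9 N).
It fails at once if the jar is tipped over (angle between jar_mid's own z axis and vertical above 0.5 rad).
It fails at once if a bystander is moved by more than 20 mm (distance of any of big_jar_mid, timer_mid from where it was at the start of the episode above 0.02 m).
It also fails if it takes over 70 s, if anything falls off the work surface, if the arm or the gripper's body presses on something with over 40 N, if the wrist force passes 120 N, or if a joint passes its speed limit or range.

## Working session

There is one attempt and no reset: what is moved stays moved. The work goes in short steps, Python scripts to look and compute and a tool call to move; the robot and the scene stay as the last step left them, time stands still between calls to the robot, and variables do not carry over. Pictures are saved under pics/ and viewed, about 8 in all and at most 12, crops included, and the job is handed in when it is done.

Besides the shell and the picture viewer there is one more tool, called after "Emit:" by a JSON object that holds its "op" and its "data". send_rows: Moves the arm, as the interface text tells. Its arguments: {"type":"object","properties":{"motion":{"type":"array"},"hand":{"type":"number"},"squeeze":{"type":"number"}},"required":["motion"]}

```bash
mkdir -p pics; cat > h.py <<'E'
from station import *
import numpy as np, cv2
def snap(n):
    f=grab_frame(n); np.savez(f'{n}.npz',**{k:np.array(v) for k,v in f.items()}); return f
def pts(f):
    d=np.array(f['range_z'],float);h,w=d.shape
    F=h/2/np.tan(np.radians(float(f['vertical_fov']))/2)
    v,u=np.mgrid[:h,:w]
    P=np.stack([(u-float(f['cx']))/F*d,-(v-float(f['cy']))/F*d,-d,np.ones_like(d)],-1)@np.array(f['cam_to_world']).T
    P=P[...,:3]; P[d<=0]=np.nan
    return P
E
python3 - <<'E'
from h import *
s=get_state(); print(s)
for n in('top','side'):
    f=snap(n); cv2.imwrite(f'pics/{n}0.png',f['frame']); print(n,{k:f[k] for k in f if k not in('frame','range_z')})
E
```

```text
{'t': 0.0, 'q': array([ 1.54310650e+00,  3.59362783e-01,  1.10396058e-02, -3.79785384e-04,
       -1.22408555e+00, -2.88097793e-01]), 'qd': array([-1.57323590e-03, -3.11459625e-04, -2.15421679e-04,  3.97702644e-04,
       -5.01467336e-04,  2.96850491e-05]), 'joint_efforts': array([-3.40914403e-04, -5.82726824e+01,  2.93048269e+01,  6.99672773e+00,
        6.92003465e-03, -1.63108357e-04]), 'eef_pos': array([0.20956758, 0.64142499, 0.40372431]), 'ee_rot': array([ 3.13994525e+00, -1.15871655e-04, -3.15916866e-01]), 'force': array([ 0.04227935, -0.14435714, -0.07460256]), 'moment': array([-0.01292792, -0.00322725, -0.00028199]), 'width': 0.08725203495781014}
top {'vertical_fov': 54.97716901802758, 'cx': 314.097482688713, 'cy': 200.58684414465122, 'cam_to_world': array([[-0.02578503,  0.97553707, -0.21831758,  0.43996913],
       [-0.99966389, -0.0257505 ,  0.00300388,  0.03624612],
       [-0.00269139,  0.21832166,  0.97587315,  0.77472346],
       [ 0.        ,  0.        ,  0.        ,  1.        ]])}
side {'vertical_fov': 51.41089735383893, 'cx': 317.0579131119679, 'cy': 191.86062795141262, 'cam_to_world': array([[-0.99459355,  0.07504023, -0.0717818 ,  0.51358581],
       [-0.10364022, -0.67397365,  0.7314494 ,  0.60844162],
       [ 0.00650909,  0.73493434,  0.67810703,  0.62059526],
       [ 0.        ,  0.        ,  0.        ,  1.        ]])}
```

View pics/top0.png

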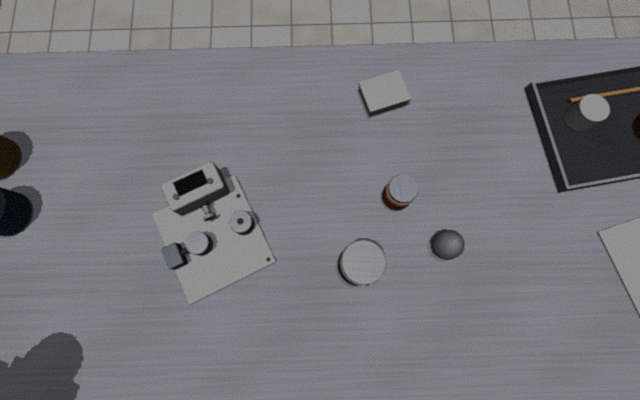

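View pics/side0.png

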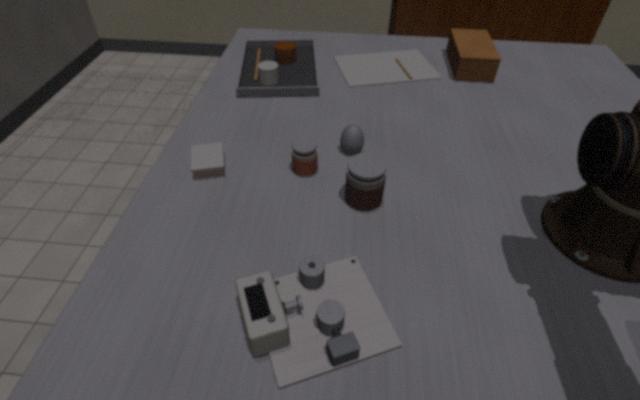

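Top view: small jar lid (403,189), big jar (363,262), timer (448,244), post (241,222), plunger (198,243), housing (173,255), reader (193,188), stop pin (208,210). Side view: jar (304,157), post (312,272), plunger (330,317).

```bash
python3 - <<'E'
from h import *
def ld(n): return dict(np.load(n+'.npz'))
def comp(P,zlo,zhi,box):
    u0,u1,v0,v1=box
    m=np.zeros(P.shape[:2],bool); m[v0:v1,u0:u1]=True
    m&=(P[...,2]>zlo)&(P[...,2]<zhi); return P[m]
T=pts(ld('top'));S=pts(ld('side'))
def rep(name,P):
    c,r=cv2.minEnclosingCircle(P[:,:2].astype(np.float32)); print(name,len(P),'circ',np.round(c,4),round(r,4),'z med',np.round(np.median(P[:,2]),4),'mean',np.round(P.mean(0),4))
print('bench z',np.nanmedian(T[300:380,300:500,2]),np.nanmedian(S[200:240,420:500,2]))
for nm,P,bx in(('T',T,dict(jar=(375,425,165,215),big=(330,395,230,295),timer=(425,470,222,265),post=(225,257,205,240),plg=(184,213,226,260),hous=(157,187,238,272),rd=(155,230,155,215))),
            ('S',S,dict(jar=(285,325,130,180),big=(340,390,150,212),timer=(335,368,118,160),post=(295,328,252,290),plg=(314,348,292,336),hous=(322,364,328,368),rd=(230,292,268,358)))):
    for k,z in dict(jar=(.066,.09),big=(.088,.12),timer=(.03,.09),post=(.045,.06),plg=(.043,.06),hous=(.036,.052),rd=(.062,.085)).items():
        Q=comp(P,*z,bx[k]); 
        rep(nm+k,Q)
        if k=='rd': print(cv2.minAreaRect(Q[:,:2].astype(np.float32)))
    bb=(145,280,160,305) if nm=='T' else (225,405,250,395)
    Q=comp(P,.004,.013,bb); r=cv2.minAreaRect(Q[:,:2].astype(np.float32)); print('plate',r,np.median(Q[:,2]))
E
```

```text
bench z -0.0005956715816570202 0.002416840832032807
Tjar 674 circ [ 0.6175 -0.1354] 0.0281 z med 0.0716 mean [ 0.6174 -0.1349  0.0715]
Tbig 1550 circ [ 0.4807 -0.0499] 0.039 z med 0.0944 mean [ 0.4801 -0.0497  0.0943]
Ttimer 745 circ [ 0.5126 -0.2194] 0.0285 z med 0.0585 mean [ 0.5113 -0.2146  0.0563]
Tpost 399 circ [0.5664 0.176 ] 0.0218 z med 0.0491 mean [0.566  0.1757 0.0492]
Tplg 413 circ [0.5277 0.2583] 0.0219 z med 0.0468 mean [0.5277 0.2579 0.0468]
Thous 378 circ [0.5092 0.298 ] 0.0301 z med 0.0406 mean [0.5055 0.305  0.0405]
Trd 1723 circ [0.6346 0.2648] 0.0597 z med 0.0694 mean [0.6329 0.264  0.0692]
((0.6342201232910156, 0.26544851064682007), (0.05946102738380432, 0.11031867563724518), 25.126205444335938)
plate ((0.5425441265106201, 0.239024817943573), (0.20023801922798157, 0.18647153675556183), 25.096654891967773) 0.007051811942467068
Sjar 353 circ [ 0.6153 -0.1329] 0.0292 z med 0.0744 mean [ 0.6152 -0.1299  0.0739]
Sbig 844 circ [ 0.4773 -0.0488] 0.0406 z med 0.0973 mean [ 0.478  -0.0438  0.0969]
Stimer 441 circ [ 0.5109 -0.2175] 0.0289 z med 0.0541 mean [ 0.5109 -0.2057  0.0535]
Spost 463 circ [0.5635 0.1777] 0.0227 z med 0.0519 mean [0.5632 0.1802 0.0517]
Splg 610 circ [0.5182 0.2689] 0.0326 z med 0.0497 mean [0.5245 0.2628 0.0494]
Shous 644 circ [0.504  0.3046] 0.0276 z med 0.0435 mean [0.5027 0.3096 0.043 ]
Srd 2555 circ [0.6319 0.268 ] 0.0596 z med 0.0721 mean [0.6294 0.2743 0.0719]
((0.6314586400985718, 0.26805397868156433), (0.0600573904812336, 0.1094028651714325), 25.232654571533203)
plate ((0.5500009059906006, 0.23729272186756134), (0.33447080850601196, 0.26448726654052734), 6.160672664642334) 0.009908074763748553
```

Emit:
{"op": "send_rows", "data": {"motion": [{"offset": [3, 2.9, 0], "turn": -2.3}, {"offset": [6.5, 6.3, 0], "turn": -4.6}, {"offset": [10, 9.7, 0], "turn": -6.9}, {"offset": [13.5, 13.1, 0], "turn": -9.2}, {"offset": [17, 16.5, 0], "turn": -11.5}, {"offset": [20.5, 20, 0], "turn": -13.8}, {"offset": [24, 23.4, 0], "turn": -16}, {"offset": [27.5, 26.8, 0], "turn": -18.1}], "hand": 1, "squeeze": 15}}

```text
t: 0.9
eef_pos: [0.3881, 0.2994, 0.4046]
ee_rot: [-3.141, 0.0, 0.002]
force: [0.8, 0.0, 0.2]
width: 0.0879
```

Emit:
{"op": "send_rows", "data": {"motion": [{"offset": [2.2, 4.3, 0]}, {"offset": [4.4, 8.6, 0]}, {"offset": [6.6, 12.9, 0]}, {"offset": [8.8, 17.2, 0]}, {"offset": [11, 21.5, 0]}, {"offset": [13.2, 25.8, 0]}, {"offset": [15.4, 30.1, 0]}, {"offset": [17.6, 34.4, 0]}]}}

```text
validation failed for argument at $.mo...
```

Emit:
{"op": "send_rows", "data": {"motion": [{"offset": [2, 3.5, 0]}, {"offset": [3.8, 6.5, 0]}, {"offset": [5.2, 9.2, 0]}, {"offset": [5.2, 9.2, 0]}, {"offset": [5.2, 9.2, 0]}]}}

```text
validation failed for argument at $.mo...
```

```bash
python3 - <<'E'
from h import *
s=get_state(); print(s['t'],s['eef_pos'],s['ee_rot'],s['q'],s['force'])
f=snap('wrist'); cv2.imwrite('pics/w1.png',f['frame']); print(f['cam_to_world'],f['vertical_fov'])
P=pts(f); m=(P[...,2]>.06)&(P[...,2]<.085)
n,l,st,c=cv2.connectedComponentsWithStats(m.astype(np.uint8))
for i in range(1,n):
    if st[i,4]>300:
        Q=P[l==i]; print(st[i],cv2.minEnclosingCircle(Q[:,:2].astype(np.float32)),np.median(Q,0))
E
```

```text
0.9 [0.38813622 0.2994358  0.40463837] [-3.14148854e+00  4.49077773e-05  2.08516283e-03] [ 1.05905775e+00  5.08135910e-02 -3.83380102e-01 -9.95168713e-05
 -1.13653404e+00  5.13865602e-01] [0.79511132 0.01988963 0.22998486]
[[ 0.00131922  0.96906784  0.24679096  0.45487415]
 [-0.99999857  0.00101637  0.00135452  0.30058069]
 [ 0.0010618  -0.2467924   0.96906779  0.3840793 ]
 [ 0.          0.          0.          1.        ]] 62.76151063447933
```

View pics/w1.png

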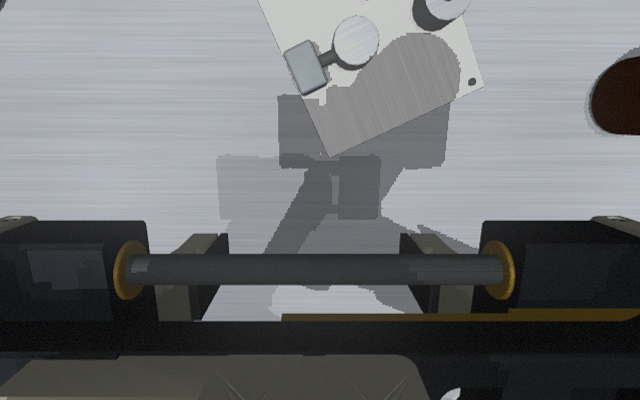

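The moves were refused because "turn" is required in each row. The wrist picture shows plunger (355,42), housing (305,67) and post (440,5), all on the tool's +x side.

Emit:
{"op": "send_rows", "data": {"motion": [{"offset": [1, 4.3, 0], "turn": 0}, {"offset": [2, 8.6, 0], "turn": 0}, {"offset": [3.5, 12.9, 0], "turn": 0}, {"offset": [5, 17.2, 0], "turn": 0}, {"offset": [6.5, 21.5, 0], "turn": 0}, {"offset": [8, 25.8, 0], "turn": 0}, {"offset": [9.5, 30.1, 0], "turn": 0}, {"offset": [11, 34.4, 0], "turn": 0}]}}

```text
t: 1.75
eef_pos: [0.498, -0.0444, 0.4047]
ee_rot: [-3.141, -0.0, 0.0]
force: [1.1, 1.3, 0.5]
width: 0.0874
```

Emit:
{"op": "send_rows", "data": {"motion": [{"offset": [1, 4, 0], "turn": 0}, {"offset": [1.5, 7.5, 0], "turn": 0}, {"offset": [2, 9.2, 0], "turn": 0}, {"offset": [2, 9.2, 0], "turn": 0}, {"offset": [2, 9.2, 0], "turn": 0}]}}

```text
t: 2.25
eef_pos: [0.5177, -0.1348, 0.4042]
ee_rot: [-3.141, 0.001, -0.001]
force: [-0.1, -0.8, -0.0]
width: 0.0877
```

```bash
python3 - <<'E'
from h import *
s=get_state(); print(s['t'],s['eef_pos'],s['ee_rot'],s['q'],s['force'])
f=snap('wrist'); cv2.imwrite('pics/w2.png',f['frame'])
P=pts(f); m=(P[...,2]>.06)&(P[...,2]<.085)
n,l,st,c=cv2.connectedComponentsWithStats(m.astype(np.uint8))
for i in range(1,n):
    if st[i,4]>300:
        Q=P[l==i]; print(st[i],cv2.minEnclosingCircle(Q[:,:2].astype(np.float32)),np.median(Q,0))
E
```

```text
2.25 [ 0.5177068  -0.13476082  0.4041797 ] [-3.14144581e+00  9.61951504e-04 -1.27135225e-03] [ 1.11941112e-01  1.28857444e-01 -2.96358080e-01 -2.79347016e-04
 -1.14652002e+00  1.45769891e+00] [-0.13028611 -0.83761497 -0.01094071]
[ 283   48   61   66 3142] ((0.617206335067749, -0.13452757894992828), 0.02877616323530674) [ 0.61765269 -0.1335875   0.07141976]
[ 380  173   39   38 1119] ((0.5126521587371826, -0.2195175290107727), 0.01995091140270233) [ 0.5141975  -0.21789875  0.06532244]
[191 185  80  68 832] ((0.4805115759372711, -0.048957012593746185), 0.04071824997663498) [ 0.50973351 -0.07254653  0.07745191]
```

Emit:
{"op": "send_rows", "data": {"motion": [{"offset": [4.5, 0, 0], "turn": 0}, {"offset": [8, 0, 0], "turn": 0}, {"offset": [9.9, 0, 1], "turn": 0}, {"offset": [9.9, 0, 4], "turn": 0}, {"offset": [9.9, 0, 8], "turn": 0}, {"offset": [9.9, 0, 11.5], "turn": 0}, {"offset": [9.9, 0, 14], "turn": 0}, {"offset": [9.9, 0, 15], "turn": 0}]}}

```text
t: 3.1
eef_pos: [0.6159, -0.1332, 0.252]
ee_rot: [-3.141, 0.004, 0.001]
force: [-0.4, -1.3, 0.9]
width: 0.0874
```

Emit:
{"op": "send_rows", "data": {"motion": [{"offset": [0, 0, 2], "turn": 0}, {"offset": [0, 0, 4], "turn": 0}, {"offset": [0, 0, 5], "turn": 0}, {"offset": [0, 0, 5.6], "turn": 0}, {"offset": [0, 0, 5.6], "turn": 0}, {"offset": [0, 0, 5.6], "turn": 0}]}}

```text
t: 3.7
eef_pos: [0.6173, -0.1344, 0.1997]
ee_rot: [3.141, -0.001, 0.001]
force: [0.5, 0.2, 0.4]
width: 0.0876
```

Emit:
{"op": "send_rows", "data": {"motion": [{"offset": [0, 0, 0], "turn": 0}, {"offset": [0, 0, 0], "turn": 0}, {"offset": [0, 0, 0], "turn": 0}, {"offset": [0, 0, 0], "turn": 0}, {"offset": [0, 0, 0], "turn": 0}, {"offset": [0, 0, 0], "turn": 0}], "hand": -1, "squeeze": 15}}

```text
t: 4.3
eef_pos: [0.6169, -0.1346, 0.1989]
ee_rot: [3.142, -0.0, 0.0]
force: [0.1, 0.5, 3.1]
width: 0.0598
```

Emit:
{"op": "send_rows", "data": {"motion": [{"offset": [0, 0, -1], "turn": 0}, {"offset": [0, 0, -3], "turn": 0}, {"offset": [0, 0, -6], "turn": 0}, {"offset": [0, 0, -9], "turn": 0}, {"offset": [0, 0, -11.5], "turn": 0}, {"offset": [0, 0, -13], "turn": 0}, {"offset": [0, 0, -13], "turn": 0}]}}

```text
t: 5.0
eef_pos: [0.6173, -0.1346, 0.3315]
ee_rot: [-3.142, -0.004, 0.0]
force: [-0.5, -0.5, -3.0]
width: 0.0597
```

Emit:
{"op": "send_rows", "data": {"motion": [{"offset": [-0.5, -2, 0], "turn": -2}, {"offset": [-2, -6, 0], "turn": -5}, {"offset": [-3.5, -10, 0], "turn": -9}, {"offset": [-5, -14, 0], "turn": -13}, {"offset": [-6.5, -18, 0], "turn": -17}, {"offset": [-8, -22, 0], "turn": -20}, {"offset": [-9.5, -26, 0], "turn": -23}, {"offset": [-11, -29, 0], "turn": -25.1}]}}

```text
t: 5.8
eef_pos: [0.5056, 0.1572, 0.3276]
ee_rot: [-3.141, 0.001, 0.441]
force: [1.2, 0.7, -2.5]
width: 0.0595
```

Emit:
{"op": "send_rows", "data": {"motion": [{"offset": [0, 0, 0], "turn": 0}, {"offset": [0, 0, 0], "turn": 0}]}}

```text
t: 6.0
eef_pos: [0.5061, 0.156, 0.3278]
ee_rot: [3.142, 0.002, 0.44]
force: [-0.5, -0.8, -3.4]
width: 0.0598
```

```bash
python3 - <<'E'
from h import *
s=get_state(); print(s['t'],s['eef_pos'],s['ee_rot'],s['force'],s['width'])
for n in ('wrist','top'):
    f=snap(n); P=pts(f)
    if n=='wrist': cv2.imwrite('pics/w3.png',f['frame'])
    for nm,(lo,hi) in dict(pp=(.044,.054),rd=(.063,.076)).items():
        m=(P[...,2]>lo)&(P[...,2]<hi)&(abs(P[...,0]-.57)<.14)&(abs(P[...,1]-.235)<.13)
        k,l,st,c=cv2.connectedComponentsWithStats(m.astype(np.uint8))
        for i in range(1,k):
            if st[i,4]>100:
                Q=P[l==i]; print(n,nm,st[i],np.round(cv2.minEnclosingCircle(Q[:,:2].astype(np.float32))[0],4),np.round(cv2.minEnclosingCircle(Q[:,:2].astype(np.float32))[1],4),np.median(Q[:,2]))
E
```

```text
6.0 [0.50611627 0.15602807 0.3277809 ] [3.14152496e+00 1.67615685e-03 4.39842231e-01] [-0.54137421 -0.84697314 -3.36845077] 0.05978717217492222
wrist pp [173  13 153  13 585] [0.6099 0.2558] 0.0541 0.04924727693439962
wrist pp [ 175   94   58   59 2548] [0.5265 0.2605] 0.022 0.047355759575770956
wrist pp [ 292   94   57   59 2553] [0.565  0.1784] 0.0219 0.049522344711388055
wrist rd [ 161    0  166   18 2752] [0.6136 0.2581] 0.0546 0.06821590821550262
```

View pics/w3.png

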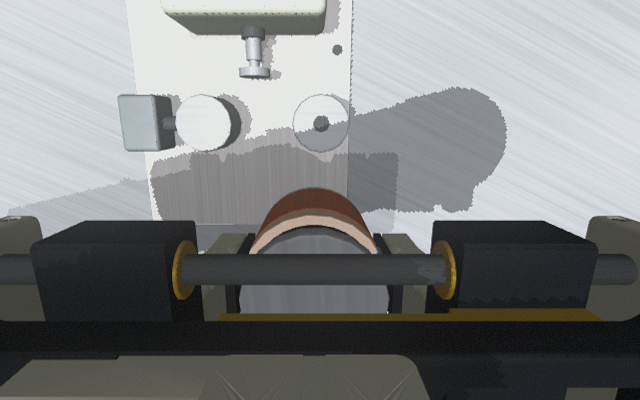

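The wrist picture shows the held jar (318,255) hanging straight. Post (321,123), plunger (205,123), stop pin head (254,73) and bush are clear of it, and the line to the mouth is free.

Emit:
{"op": "send_rows", "data": {"motion": [{"offset": [0.1, -2, 0], "turn": 0}, {"offset": [0.1, -4.2, 0.5], "turn": 0}, {"offset": [0.1, -4.2, 3], "turn": 0}, {"offset": [0.1, -4.2, 6], "turn": 0}, {"offset": [0.1, -4.2, 8.5], "turn": 0}, {"offset": [0.1, -4.2, 10.3], "turn": 0}, {"offset": [0.1, -4.2, 11], "turn": 0}, {"offset": [0.1, -4.2, 11], "turn": 0}]}}

```text
t: 6.9
eef_pos: [0.4901, 0.193, 0.2177]
ee_rot: [3.141, 0.002, 0.437]
force: [-0.3, 0.5, -2.5]
width: 0.0599
```

Emit:
{"op": "send_rows", "data": {"motion": [{"offset": [0, 0, 0.2], "turn": 0}, {"offset": [0, 0, 0.4], "turn": 0}, {"offset": [0, 0, 0.6], "turn": 0}, {"offset": [0, 0, 0.6], "turn": 0}]}}

```text
t: 7.3
eef_pos: [0.4899, 0.1939, 0.2129]
ee_rot: [-3.141, -0.001, 0.438]
force: [-0.3, 0.2, -2.9]
width: 0.0598
```

Emit:
{"op": "send_rows", "data": {"motion": [{"offset": [0, 0, 0.1], "turn": 0}, {"offset": [0, 0, 0.2], "turn": 0}, {"offset": [0, 0, 0.3], "turn": 0}, {"offset": [0, 0, 0.3], "turn": 0}]}}

```text
t: 7.7
eef_pos: [0.4899, 0.1939, 0.2095]
ee_rot: [3.142, 0.0, 0.438]
force: [-0.7, 0.3, -2.7]
width: 0.06
```

Emit:
{"op": "send_rows", "data": {"motion": [{"offset": [0, 0, 0.1], "turn": 0}, {"offset": [0, 0, 0.15], "turn": 0}, {"offset": [0, 0, 0.15], "turn": 0}]}}

```text
t: 8.0
eef_pos: [0.4899, 0.1939, 0.2081]
ee_rot: [3.142, 0.0, 0.438]
force: [-0.8, 0.2, -2.3]
width: 0.0596
```

Emit:
{"op": "send_rows", "data": {"motion": [{"offset": [0, 0, 0.1], "turn": 0}, {"offset": [0, 0, 0.1], "turn": 0}, {"offset": [0, 0, 0.1], "turn": 0}]}}

```text
t: 8.3
eef_pos: [0.4899, 0.1939, 0.2071]
ee_rot: [3.142, 0.0, 0.438]
force: [0.3, -0.4, -2.9]
width: 0.06
```

Emit:
{"op": "send_rows", "data": {"motion": [{"offset": [0, 0, 0.05], "turn": 0}, {"offset": [0, 0, 0.1], "turn": 0}, {"offset": [0, 0, 0.1], "turn": 0}]}}

```text
t: 8.6
eef_pos: [0.49, 0.1939, 0.2068]
ee_rot: [3.142, -0.001, 0.439]
force: [-2.0, -1.2, 5.1]
width: 0.0598
```

Emit:
{"op": "send_rows", "data": {"motion": [{"offset": [0, 0, 0], "turn": 0}, {"offset": [0, 0, 0], "turn": 0}, {"offset": [0, 0, 0], "turn": 0}, {"offset": [0, 0, 0], "turn": 0}, {"offset": [0, 0, 0], "turn": 0}], "hand": 1}}

```text
t: 9.1
eef_pos: [0.49, 0.1939, 0.2061]
ee_rot: [3.142, 0.0, 0.438]
force: [0.4, -0.4, 0.6]
width: 0.0875
```

```bash
cat > m.py <<'E'
from h import *
def lid(tag):
    for n in ('top','side'):
        f=snap(n); P=pts(f)
        m=(P[...,2]>.073)&(P[...,2]<.092)&(abs(P[...,0]-.53)<.1)&(abs(P[...,1]-.21)<.09)
        k,l,st,c=cv2.connectedComponentsWithStats(m.astype(np.uint8))
        for i in range(1,k):
            if st[i,4]>60:
                Q=P[l==i]; c,r=cv2.minEnclosingCircle(Q[:,:2].astype(np.float32)); d=np.array(c)-np.array([.5437,.2243])
                print(n,st[i],np.round(c,4),round(r,4),'nest',np.round([d@[.9055,.4242],d@[-.4242,.9055]],4),np.median(Q[:,2]))
        cv2.imwrite(f'pics/{n}_{tag}.png',cv2.resize(f['frame'][140:330,130:330] if n=='top' else f['frame'][220:400,200:420],None,fx=3,fy=3))
    s=get_state(); print(s['t'],s['eef_pos'],s['force'],s['width'])
E
python3 -c "from m import *; lid('a')"
```

```text
top [237 247   7  13  61] [0.5028 0.1717] 0.0116 nest [-0.0593 -0.0303] 0.07875005666153712
side [344 256  14  24  80] [0.4992 0.1986] 0.0235 nest [-0.0512 -0.0044] 0.08209544567552679
side [257 290  21  31 223] [0.6182 0.2748] 0.0275 nest [0.0889 0.0142] 0.07431432797945059
9.2 [0.48992594 0.19392114 0.20614111] [ 0.13168475 -1.6985187   0.21825709] 0.08710894691012981
```

View pics/side_a.png

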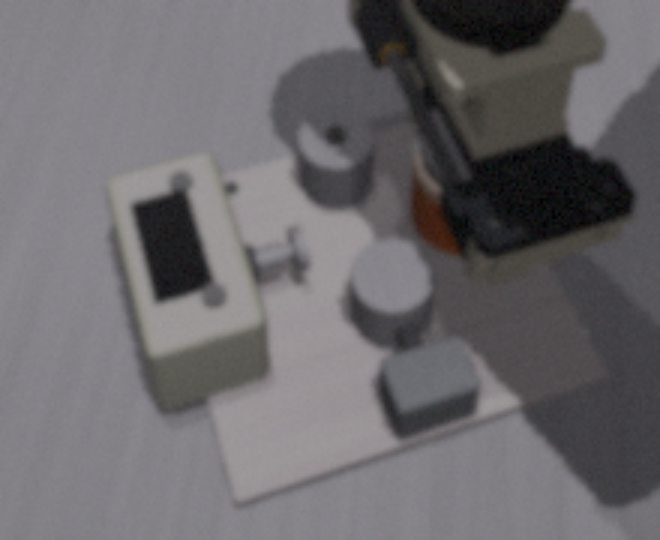

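The side crop shows the jar (435,200) standing upright at the mouth, with both fingers open and off it. Now I pull straight back out along -x.

Emit:
{"op": "send_rows", "data": {"motion": [{"offset": [-0.5, 0, 0], "turn": 0}, {"offset": [-1.5, 0, 0], "turn": 0}, {"offset": [-3, 0, 0], "turn": 0}, {"offset": [-4.5, 0, 0], "turn": 0}, {"offset": [-6, 0, 0], "turn": 0}, {"offset": [-6.5, 0, 0.3], "turn": 0}, {"offset": [-6.5, 0, 0.5], "turn": 0}]}}

```text
t: 9.9
eef_pos: [0.4304, 0.1659, 0.2012]
ee_rot: [-3.141, -0.0, 0.439]
force: [0.8, 0.7, -0.6]
width: 0.0874
```

Emit:
{"op": "send_rows", "data": {"motion": [{"offset": [0, 0, 0], "turn": 0}, {"offset": [0, 0, 0], "turn": 0}, {"offset": [0, 0, 0], "turn": 0}, {"offset": [0, 0, 0], "turn": 0}, {"offset": [0, 0, 0], "turn": 0}, {"offset": [0, 0, 0], "turn": 0}, {"offset": [0, 0, 0], "turn": 0}], "hand": -1}}

```text
t: 10.6
eef_pos: [0.4311, 0.1663, 0.2011]
ee_rot: [3.142, 0.0, 0.438]
force: [-0.4, 0.4, 0.3]
width: 0.0374
```

```bash
cat >> m.py <<'E'
def wr(tag):
    f=snap('wrist'); P=pts(f); cv2.imwrite(f'pics/w_{tag}.png',f['frame'])
    O=np.array([.5437,.2243]); D=P[...,:2]-O; N=np.stack([D@[.9055,.4242],D@[-.4242,.9055],P[...,2]],-1)
    np.save('N.npy',N)
    for nm,(lo,hi) in dict(pp=(.044,.054),lid=(.074,.086)).items():
        m=(N[...,2]>lo)&(N[...,2]<hi)&(N[...,0]<.06)&(abs(N[...,1])<.075)
        k,l,st,c=cv2.connectedComponentsWithStats(m.astype(np.uint8))
        for i in range(1,k):
            if st[i,4]>150:
                Q=N[l==i]; c,r=cv2.minEnclosingCircle(Q[:,:2].astype(np.float32)); print('wrist',nm,st[i],'nest',np.round(c,4),round(r,4),np.median(Q[:,2]))
    m=(N[...,2]>.015)&(N[...,2]<.042)&(N[...,0]<.06)&(N[...,0]>.025)&(abs(N[...,1])<.02)
    if m.sum(): print('stop face',m.sum(),np.percentile(N[m][:,0],[1,5,20,50]),np.median(N[m],0))
E
python3 -c "from m import *; wr('b'); lid('b')"
```

```text
wrist pp [157   0  76  17 787] nest [-0.0171  0.0396] 0.0138 0.04677974404045576
wrist pp [402   0  74  17 775] nest [-0.0171 -0.0504] 0.0135 0.04860071101791297
wrist pp [236 246  24   8 159] nest [-0.1156  0.0251] 0.0052 0.04737849600251515
wrist pp [368 246  24   8 162] nest [-0.1156 -0.0335] 0.0052 0.04759629865683268
wrist lid [  222    23   184   188 26646] nest [-0.0608 -0.0041] 0.0281 0.07940713253556611
wrist lid [239 286  15  28 238] nest [-0.1199  0.019 ] 0.0085 0.08043280576407258
wrist lid [375 286  14  28 232] nest [-0.1195 -0.0269] 0.0082 0.08056118541903667
top [216 244  28  22 364] [0.4959 0.1899] 0.027 nest [-0.0578 -0.0109] 0.07893569955214719
side [340 253  35  30 836] [0.4889 0.1938] 0.0284 nest [-0.0626 -0.0043] 0.08195873751706662
side [258 290  18  31 229] [0.6181 0.2747] 0.0276 nest [0.0887 0.0141] 0.07418675915815631
10.75 [0.43107861 0.1663058  0.20118818] [-0.56454665 -0.46975972 -0.17441904] 0.025243345407491045
```

View pics/w_b.png

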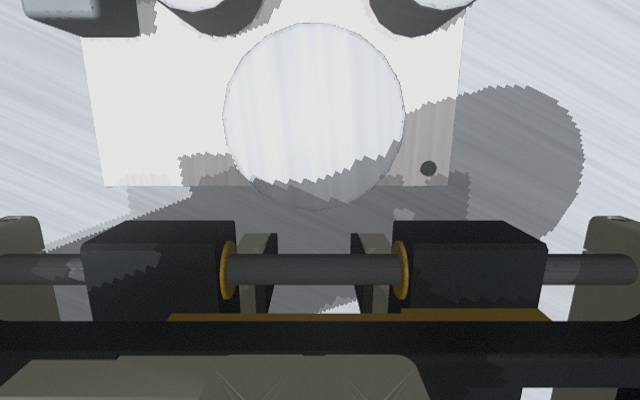

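The wrist picture shows the jar (313,115) standing alone on the plate, on the fingers' centre line. It is at about nest (-61, -4) mm, with post and plunger ahead of it.

Emit:
{"op": "send_rows", "data": {"motion": [{"offset": [0, 0, 0], "turn": 0}, {"offset": [0, 0, 0], "turn": 0}, {"offset": [0, 0, 0], "turn": 0}, {"offset": [0.5, 0, 0], "turn": 0}, {"offset": [1, 0, 0], "turn": 0}, {"offset": [1.5, 0, 0], "turn": 0}, {"offset": [2, 0, 0], "turn": 0}, {"offset": [2, 0, 0], "turn": 0}]}}

```text
t: 11.55
eef_pos: [0.4499, 0.1753, 0.2011]
ee_rot: [3.142, -0.0, 0.438]
force: [0.5, 0.1, 0.1]
width: 0.0004
```

Emit:
{"op": "send_rows", "data": {"motion": [{"offset": [0.2, 0, 0], "turn": 0}, {"offset": [0.5, 0, 0], "turn": 0}, {"offset": [0.8, 0, 0], "turn": 0}, {"offset": [1.1, 0, 0], "turn": 0}, {"offset": [1.4, 0, 0], "turn": 0}, {"offset": [1.7, 0, 0], "turn": 0}, {"offset": [1.9, 0, 0], "turn": 0}, {"offset": [2, 0, 0], "turn": 0}]}}

```text
t: 12.35
eef_pos: [0.4675, 0.1834, 0.2011]
ee_rot: [3.142, 0.0, 0.438]
force: [-1.0, -0.2, -0.3]
width: 0.0003
```

Emit:
{"op": "send_rows", "data": {"motion": [{"offset": [0.1, 0, 0], "turn": 0}, {"offset": [0.2, 0, 0], "turn": 0}, {"offset": [0.3, 0, 0], "turn": 0}, {"offset": [0.4, 0, 0], "turn": 0}, {"offset": [0.5, 0, 0], "turn": 0}, {"offset": [0.6, 0, 0], "turn": 0}, {"offset": [0.7, 0, 0], "turn": 0}, {"offset": [0.8, 0, 0], "turn": 0}]}}

```text
t: 13.15
eef_pos: [0.4746, 0.1867, 0.2012]
ee_rot: [3.142, 0.0, 0.438]
force: [-0.8, -0.7, -1.0]
width: 0.0006
```

```bash
cat >> m.py <<'E'
def st():
    s=get_state(); d=s['eef_pos'][:2]-np.array([.5437,.2243]); print(s['t'],'tool nest',np.round([d@[.9055,.4242],d@[-.4242,.9055]],4),'Fn',np.round([s['force'][:2]@[.9055,.4242],s['force'][:2]@[-.4242,.9055],s['force'][2]],2),s['width'])
E
python3 -c "from m import *; st(); wr('c')"
```

```text
13.15 tool nest [-0.0785 -0.0047] Fn [-1.01 -0.29 -1.01] 0.0005877208862394607
wrist pp [  143    27   114   119 10324] nest [-0.0001  0.0402] 0.0222 0.04731045145196984
wrist pp [  376    26   117   120 10745] nest [-0.0001 -0.0505] 0.0221 0.04947613158224373
wrist lid [  227   111   173   143 16532] nest [-0.0365 -0.0042] 0.028 0.07942199815390422
stop face 355 [0.03505783 0.03519613 0.03539721 0.03555468] [0.03555468 0.00139716 0.02685245]
```

Emit:
{"op": "send_rows", "data": {"motion": [{"offset": [0.15, 0, 0], "turn": 0}, {"offset": [0.3, 0, 0], "turn": 0}, {"offset": [0.45, 0, 0], "turn": 0}, {"offset": [0.6, 0, 0], "turn": 0}, {"offset": [0.75, 0, 0], "turn": 0}, {"offset": [0.9, 0, 0], "turn": 0}, {"offset": [1.05, 0, 0], "turn": 0}, {"offset": [1.2, 0, 0], "turn": 0}]}}

```text
t: 14.0
eef_pos: [0.485, 0.1913, 0.201]
ee_rot: [3.141, 0.002, 0.438]
force: [-3.1, -3.7, 3.5]
width: 0.0002
```

```bash
python3 -c "from m import *; st(); wr('d')"
```

```text
14.0 tool nest [-0.0672 -0.005 ] Fn [-4.37 -2.05  3.47] 0.0002204021344586679
wrist pp [286   2  25  19 207] nest [0.0376 0.0012] 0.005 0.04450465485467647
wrist pp [  374    57   114   117 10025] nest [ 0.0001 -0.0506] 0.0221 0.0495065228824568
wrist pp [ 145   59  112  114 9593] nest [0.0001 0.0404] 0.0221 0.04734489718901305
wrist lid [  227   112   174   142 16450] nest [-0.0254 -0.0044] 0.028 0.07940295282504573
stop face 1097 [0.0352368  0.03534834 0.03549849 0.03571189] [0.03571189 0.0007522  0.03639179]
```

Emit:
{"op": "send_rows", "data": {"motion": [{"offset": [0.1, 0, 0], "turn": 0}, {"offset": [0.2, 0, 0], "turn": 0}, {"offset": [0.3, 0, 0], "turn": 0}, {"offset": [0.4, 0, 0], "turn": 0}, {"offset": [0.5, 0, 0], "turn": 0}, {"offset": [0.6, 0, 0], "turn": 0}, {"offset": [0.7, 0, 0], "turn": 0}, {"offset": [0.8, 0, 0], "turn": 0}]}}

```text
t: 14.85
eef_pos: [0.4885, 0.1927, 0.2002]
ee_rot: [3.141, 0.011, 0.436]
force: [-26.7, -3.7, 17.5]
width: 0.0001
```

Emit:
{"op": "send_rows", "data": {"motion": [{"offset": [0.1, 0, 0], "turn": 0}, {"offset": [0.2, 0, 0], "turn": 0}, {"offset": [0.3, 0, 0], "turn": 0}, {"offset": [0.4, 0, 0], "turn": 0}, {"offset": [0.5, 0, 0], "turn": 0}, {"offset": [0.6, 0, 0], "turn": 0}, {"offset": [0.7, 0, 0], "turn": 0}]}}

```text
t: 15.55
eef_pos: [0.4917, 0.1947, 0.1994]
ee_rot: [3.141, 0.018, 0.436]
force: [-43.6, 1.2, 27.9]
width: 0.0003
```

```bash
python3 -c "from m import *; st(); wr('e')"
```

```text
15.55 tool nest [-0.0596 -0.0047] Fn [-39.    19.56  27.9 ] 0.00027447336800788286
wrist pp [285  14  27  20 252] nest [0.0373 0.0011] 0.0049 0.0445194595974167
wrist pp [  374    71   116   115 10024] nest [ 0.0001 -0.0506] 0.0221 0.049495000472952355
wrist pp [ 135   72  112  114 9648] nest [0.0004 0.044 ] 0.0222 0.04734812645963721
wrist lid [  222   115   177   139 16200] nest [-0.0197 -0.0036] 0.0281 0.07940340173905633
stop face 1317 [0.03527859 0.03538927 0.03554653 0.03729931] [0.03729931 0.00090334 0.0362023 ]
```

The arm read about 39 N, mostly sideways and vertical friction on the finger face. The arm's compliance had pushed the tool down and kept it from following the jar's +y drift. I'll back off, then push again while following the jar round the post and correcting the height.

Emit:
{"op": "send_rows", "data": {"motion": [{"offset": [-0.4, 0, 0], "turn": 0}, {"offset": [-0.8, 0, 0], "turn": 0}, {"offset": [-1.2, 0, 0], "turn": 0}, {"offset": [-1.2, -0.05, 0], "turn": 0}, {"offset": [-1.2, -0.05, 0], "turn": 0}]}}

```text
t: 16.1
eef_pos: [0.4884, 0.1939, 0.2014]
ee_rot: [-3.141, -0.001, 0.438]
force: [-2.1, -0.1, 0.0]
width: 0.0002
```

```bash
python3 -c "
from m import *; st(); wr('f'); s=get_state(); print(s['eef_pos'],s['ee_rot'])
N=np.load('N.npy'); f=np.load('wrist.npz')
m=(N[...,2]>.01)&(N[...,2]<.4)&(N[...,0]<-.02)&(abs(N[...,1])<.1)
for a,b in((.01,.05),(.05,.075),(.083,.12),(.12,.2),(.2,.35)):
    k=m&(N[...,2]>a)&(N[...,2]<b)
    if k.sum(): print(a,b,k.sum(),'xmax',np.percentile(N[k][:,0],99.5),'y',np.percentile(N[k][:,1],[1,99]),'zmin',N[k][:,2].min())
lid('f')"
```

```text
16.1 tool nest [-0.063 -0.004] Fn [-1.93  0.75  0.03] 0.00022081558295805183
wrist pp [289  17  22  18 223] nest [0.0384 0.0018] 0.0049 0.04450086990398411
wrist pp [ 376   71  112  114 9547] nest [-0.0002 -0.0505] 0.0222 0.0495026975181756
wrist pp [ 140   72  111  112 9191] nest [-0.0002  0.0441] 0.0221 0.04736429936098985
wrist lid [  227   111   172   143 16496] nest [-0.0208 -0.0031] 0.028 0.07941182382363494
stop face 1388 [0.03528289 0.03539058 0.03554401 0.03757068] [0.03757068 0.00112333 0.0363027 ]
[0.48842374 0.19390944 0.20143953] [-3.14132928e+00 -1.24111911e-03  4.38265819e-01]
0.01 0.05 447 xmax -0.02001192845836738 y [-0.05620631  0.09953815] zmin 0.010315563727244154
0.05 0.075 551 xmax -0.04759242615627328 y [-0.00743335  0.00060214] zmin 0.05008570764750894
0.083 0.12 48128 xmax -0.022703649381064832 y [-0.08480659  0.07778473] zmin 0.0857583958799947
0.12 0.2 45233 xmax -0.03497741244761015 y [-0.06670413  0.05395163] zmin 0.12022949310748748
side [317 259  33  32 608] [0.5249 0.2122] 0.0281 nest [-0.0221 -0.003 ] 0.08176043360228519
side [258 289  21  33 229] [0.6175 0.2742] 0.0286 nest [0.088  0.0139] 0.07424493316533909
16.25 [0.48837108 0.1937816  0.20132685] [ 0.27721338  0.17539482 -0.20628169] 0.0004950058231391287
```

View pics/side_f.png

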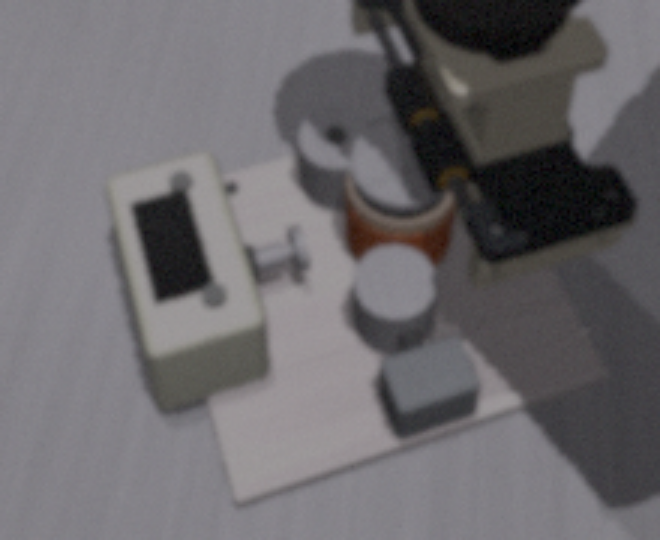

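The side crop shows the jar (400,205) upright in the mouth between post (335,160) and plunger (395,295). The finger is just behind it and nothing else is touching.

Emit:
{"op": "send_rows", "data": {"motion": [{"offset": [0.05, -0.03, -0.15], "turn": 0}, {"offset": [0.1, -0.06, -0.17], "turn": 0}, {"offset": [0.15, -0.09, -0.19], "turn": 0}, {"offset": [0.2, -0.12, -0.21], "turn": 0}, {"offset": [0.25, -0.15, -0.23], "turn": 0}, {"offset": [0.3, -0.18, -0.25], "turn": 0}, {"offset": [0.3, -0.18, -0.25], "turn": 0}]}}

```text
t: 16.95
eef_pos: [0.4894, 0.1962, 0.2033]
ee_rot: [3.141, 0.001, 0.438]
force: [-3.5, -2.6, -1.2]
width: 0.0006
```

```bash
python3 -c "from m import *; st(); wr('g'); s=get_state(); print(s['eef_pos'],s['ee_rot'])"
```

```text
16.95 tool nest [-0.0611 -0.0025] Fn [-4.31 -0.89 -1.23] 0.0005816447142141234
wrist pp [293  22  23  18 205] nest [0.0371 0.0016] 0.0044 0.04456681486873304
wrist pp [ 144   77  109  109 8885] nest [-0.0001  0.0455] 0.0222 0.04735901882299673
wrist pp [ 377   76  112  111 9196] nest [ 0.     -0.0503] 0.0222 0.04950596080530291
wrist lid [  231   111   170   143 16316] nest [-0.0191 -0.0027] 0.028 0.07955581918548954
stop face 1463 [0.0353195  0.03541456 0.03557367 0.03913564] [0.03913564 0.00132385 0.03657375]
[0.48946334 0.19621253 0.20335498] [3.14147733e+00 1.18678660e-03 4.38011299e-01]
```

Emit:
{"op": "send_rows", "data": {"motion": [{"offset": [0.08, -0.03, 0], "turn": 0}, {"offset": [0.16, -0.06, -0.01], "turn": 0}, {"offset": [0.24, -0.09, -0.01], "turn": 0}, {"offset": [0.32, -0.12, -0.02], "turn": 0}, {"offset": [0.4, -0.15, -0.03], "turn": 0}, {"offset": [0.48, -0.17, -0.03], "turn": 0}]}}

```text
t: 17.6
eef_pos: [0.4935, 0.2001, 0.2039]
ee_rot: [-3.142, 0.0, 0.438]
force: [-4.9, -2.1, -1.5]
width: 0.0002
```

```bash
python3 -c "from m import *; st(); wr('g'); s=get_state(); print(s['eef_pos'],s['ee_rot'])"
```

```text
17.6 tool nest [-0.0558 -0.0006] Fn [-5.32  0.21 -1.47] 0.0002025251680519164
wrist pp [301  38  20  18 183] nest [0.0382 0.0011] 0.0038 0.044498021809713406
wrist pp [ 383   91  109  109 8760] nest [ 0.0001 -0.0505] 0.022 0.049525855385290904
wrist pp [ 142   92  106  107 8453] nest [0.0002 0.0491] 0.0221 0.047367183958460596
wrist lid [  231   110   169   144 16488] nest [-0.0132 -0.0007] 0.028 0.07977137069913763
stop face 1791 [0.03535294 0.03546368 0.0356687  0.0462915 ] [0.0462915  0.00127192 0.03697739]
[0.49356173 0.20015884 0.20394221] [-3.14155329e+00 -2.14909199e-05  4.38277995e-01]
```

Emit:
{"op": "send_rows", "data": {"motion": [{"offset": [0.08, -0.02, 0.01], "turn": 0}, {"offset": [0.16, -0.04, 0.01], "turn": 0}, {"offset": [0.24, -0.06, 0.02], "turn": 0}, {"offset": [0.32, -0.08, 0.02], "turn": 0}, {"offset": [0.4, -0.1, 0.02], "turn": 0}, {"offset": [0.48, -0.11, 0.02], "turn": 0}, {"offset": [0.56, -0.12, 0.02], "turn": 0}]}}

```text
t: 18.35
eef_pos: [0.4981, 0.2035, 0.2038]
ee_rot: [-3.142, -0.0, 0.438]
force: [-3.5, -1.1, -0.8]
width: 0.0003
```

```bash
python3 -c "from m import *; st(); wr('g'); s=get_state(); print(s['eef_pos'],s['ee_rot'])"
```

```text
18.35 tool nest [-0.0501  0.0005] Fn [-3.65  0.51 -0.85] 0.00030955953965644556
wrist pp [299  54  26  17 209] nest [0.0388 0.0018] 0.0051 0.04449838988964078
wrist pp [ 140  107  104  105 8128] nest [0.     0.0517] 0.022 0.04735513259690906
wrist pp [ 387  106  106  107 8444] nest [ 0.0002 -0.0505] 0.0221 0.049525490499959496
wrist lid [  230   110   170   144 16447] nest [-0.007   0.0006] 0.0279 0.0797204543609103
stop face 1879 [0.03541757 0.03549637 0.036912   0.04803057] [0.04803057 0.00124449 0.03718297]
[0.49823432 0.2036167  0.20382709] [-3.14154687e+00 -3.02848592e-04  4.38292004e-01]
```

Emit:
{"op": "send_rows", "data": {"motion": [{"offset": [0.08, -0.01, 0.01], "turn": 0}, {"offset": [0.16, -0.02, 0.02], "turn": 0}, {"offset": [0.24, -0.03, 0.02], "turn": 0}, {"offset": [0.32, -0.04, 0.02], "turn": 0}, {"offset": [0.4, -0.04, 0.02], "turn": 0}, {"offset": [0.48, -0.04, 0.02], "turn": 0}, {"offset": [0.56, -0.04, 0.02], "turn": 0}, {"offset": [0.64, -0.04, 0.02], "turn": 0}]}}

```text
t: 19.2
eef_pos: [0.5038, 0.2066, 0.2036]
ee_rot: [-3.142, -0.0, 0.438]
force: [-3.7, -1.2, -0.3]
width: 0.0003
```

```bash
python3 -c "from m import *; st(); wr('g'); s=get_state(); print(s['eef_pos'],s['ee_rot'])"
```

```text
19.2 tool nest [-0.0437  0.0009] Fn [-3.87  0.53 -0.26] 0.000314971169904677
wrist pp [302  72  26  16 189] nest [0.0374 0.0012] 0.0052 0.04448914670139381
wrist pp [ 140  123   99  101 7692] nest [0.0002 0.0533] 0.0222 0.047362827461583254
wrist pp [ 390  123  102  103 7997] nest [ 0.0002 -0.0504] 0.0222 0.04952073953491168
wrist lid [  230   110   169   144 16409] nest [-0.001   0.0012] 0.028 0.07965155925221486
stop face 1701 [0.0354728  0.03553608 0.0384276  0.04851843] [0.04851843 0.00124119 0.03720293]
[0.50390575 0.20671004 0.20362987] [-3.14157646e+00 -3.80791057e-04  4.38303898e-01]
```

Emit:
{"op": "send_rows", "data": {"motion": [{"offset": [0.06, 0, 0], "turn": 0}, {"offset": [0.12, 0, 0], "turn": 0}, {"offset": [0.18, 0, 0], "turn": 0}, {"offset": [0.24, 0, 0], "turn": 0}, {"offset": [0.3, 0, 0], "turn": 0}, {"offset": [0.36, 0, 0], "turn": 0}, {"offset": [0.42, 0, 0], "turn": 0}]}}

```text
t: 19.95
eef_pos: [0.5076, 0.2084, 0.2036]
ee_rot: [-3.142, -0.0, 0.438]
force: [-2.2, -2.2, 0.1]
width: 0.0006
```

```bash
python3 -c "from m import *; st(); wr('g'); s=get_state(); print(s['eef_pos'],s['ee_rot'])"
```

```text
19.95 tool nest [-0.0394  0.0009] Fn [-2.96 -1.07  0.13] 0.0005682264992528964
wrist pp [304  83  23  16 186] nest [0.0382 0.0008] 0.0046 0.04451912762358065
wrist pp [ 392  133   98  100 7348] nest [ 0.0003 -0.0505] 0.0221 0.04954396563983733
wrist pp [ 141  134   95   98 7076] nest [0.0001 0.0533] 0.0221 0.04737863732025044
wrist lid [  229   110   170   144 16445] nest [0.0033 0.0015] 0.028 0.07966242300562933
stop face 1611 [0.03549823 0.03554723 0.03942573 0.04905573] [0.04905573 0.00121093 0.03734491]
[0.50771399 0.20844156 0.20363636] [-3.14156755e+00 -4.30515738e-04  4.38279193e-01]
```

Emit:
{"op": "send_rows", "data": {"motion": [{"offset": [0.03, 0, 0], "turn": 0}, {"offset": [0.06, 0, 0], "turn": 0}, {"offset": [0.09, 0, 0], "turn": 0}, {"offset": [0.12, 0, 0], "turn": 0}, {"offset": [0.12, 0, 0], "turn": 0}]}}

```text
t: 20.5
eef_pos: [0.5087, 0.2089, 0.2036]
ee_rot: [3.142, -0.0, 0.438]
force: [-1.9, -2.2, -1.2]
width: 0.0005
```

Emit:
{"op": "send_rows", "data": {"motion": [{"offset": [0.03, 0, 0], "turn": 0}, {"offset": [0.05, 0, 0], "turn": 0}, {"offset": [0.05, 0, 0], "turn": 0}]}}

```text
t: 20.8
eef_pos: [0.5091, 0.2091, 0.2036]
ee_rot: [3.142, -0.0, 0.438]
force: [-0.8, -1.3, -1.0]
width: 0.0007
```

```bash
python3 -c "from m import *; st(); wr('g'); st(); s=get_state(); print(s['eef_pos'],s['ee_rot'])"
```

```text
20.8 tool nest [-0.0378  0.0009] Fn [-1.23 -0.83 -1.01] 0.0007270296368751513
wrist pp [303  87  24  16 197] nest [0.0386 0.0012] 0.0052 0.04450544184595481
wrist pp [ 142  137   93   96 6793] nest [0.0003 0.0532] 0.0221 0.04737237519229434
wrist pp [ 394  137   96   98 7074] nest [-0.0002 -0.0503] 0.0223 0.049536496172760236
wrist lid [  230   110   170   144 16429] nest [0.0046 0.0012] 0.028 0.07965093952440964
stop face 1558 [0.03551111 0.03556429 0.03993014 0.04929551] [0.04929551 0.00140955 0.03739506]
20.85 tool nest [-0.0378  0.0009] Fn [-1.7  -0.78 -0.58] 0.000664504949603318
[0.50905267 0.20909225 0.20359917] [-3.14157992e+00 -1.67658794e-04  4.38269329e-01]
```

Emit:
{"op": "send_rows", "data": {"motion": [{"offset": [0.03, 0, 0], "turn": 0}, {"offset": [0.05, 0, 0], "turn": 0}, {"offset": [0.05, 0, 0], "turn": 0}]}}

```text
t: 21.15
eef_pos: [0.5095, 0.2093, 0.2036]
ee_rot: [3.142, -0.0, 0.438]
force: [-1.7, -1.3, -1.1]
width: 0.0004
```

Emit:
{"op": "send_rows", "data": {"motion": [{"offset": [0.03, 0, 0], "turn": 0}, {"offset": [0.03, 0, 0], "turn": 0}]}}

```text
t: 21.35
eef_pos: [0.5098, 0.2094, 0.2036]
ee_rot: [3.142, -0.0, 0.438]
force: [-1.7, -1.5, -1.1]
width: 0.0009
```

Emit:
{"op": "send_rows", "data": {"motion": [{"offset": [0.03, 0, 0], "turn": 0}, {"offset": [0.03, 0, 0], "turn": 0}]}}

```text
t: 21.55
eef_pos: [0.5101, 0.2096, 0.2036]
ee_rot: [3.142, -0.0, 0.438]
force: [-1.1, -1.1, 0.3]
width: 0.001
```

```bash
python3 -c "from m import *; st(); wr('g'); st(); wr('g'); st()"
```

```text
21.55 tool nest [-0.0367  0.0009] Fn [-1.48 -0.47  0.29] 0.0010199346450163846
wrist pp [303  90  22  16 191] nest [0.0363 0.0016] 0.0042 0.044508073746799076
wrist pp [ 142  140   94   95 6585] nest [0.0003 0.0527] 0.022 0.04736485615703076
wrist pp [ 394  140   95   97 6842] nest [-0.0001 -0.0504] 0.0223 0.04955387556794605
wrist lid [  230   110   170   144 16436] nest [0.0056 0.0012] 0.0279 0.07963314668680341
stop face 1492 [0.03553333 0.036419   0.04106129 0.04982531] [0.04982531 0.00160944 0.03742146]
21.6 tool nest [-0.0367  0.0009] Fn [-1.38 -1.01 -0.16] 0.0007086687217513522
wrist pp [302  90  23  16 189] nest [0.0378 0.0016] 0.0049 0.04450756439319373
wrist pp [ 142  140   94   95 6577] nest [0.0004 0.053 ] 0.0221 0.047386148095031694
wrist pp [ 394  140   95   97 6848] nest [ 0.0003 -0.0503] 0.022 0.0495429507582119
wrist lid [  230   110   170   144 16444] nest [0.0054 0.0011] 0.028 0.07963553279960862
stop face 1487 [0.03553452 0.03634175 0.04103173 0.04986805] [0.04986805 0.00161138 0.03737899]
21.65 tool nest [-0.0367  0.0009] Fn [-2.29 -0.7  -0.23] 0.00032464532591240615
```

Emit:
{"op": "send_rows", "data": {"motion": [{"offset": [0.03, 0, 0], "turn": 0}, {"offset": [0.03, 0, 0], "turn": 0}]}}

```text
t: 21.85
eef_pos: [0.5103, 0.2097, 0.2036]
ee_rot: [3.142, -0.0, 0.438]
force: [-0.8, -1.7, -1.6]
width: 0.0008
```

Emit:
{"op": "send_rows", "data": {"motion": [{"offset": [0.03, 0, 0], "turn": 0}, {"offset": [0.03, 0, 0], "turn": 0}]}}

```text
t: 22.05
eef_pos: [0.5106, 0.2098, 0.2036]
ee_rot: [3.142, -0.0, 0.438]
force: [-0.9, -1.9, -1.0]
width: 0.0005
```

```bash
python3 -c "from m import *; st(); wr('g'); st(); wr('g'); st()"|grep -v pp
```

```text
22.05 tool nest [-0.0362  0.0009] Fn [-1.62 -1.38 -0.96] 0.00046196223127510677
wrist lid [  230   110   170   144 16440] nest [0.006  0.0011] 0.028 0.07963142601892632
stop face 1465 [0.03565047 0.03682538 0.04142761 0.0498013 ] [0.0498013  0.00160854 0.03733444]
22.1 tool nest [-0.0362  0.0009] Fn [-1.97 -0.41 -0.98] 0.00010802685103691981
wrist lid [  230   110   170   144 16440] nest [0.0066 0.0013] 0.0281 0.07963930990052967
stop face 1486 [0.03565347 0.03687645 0.0413679  0.04981345] [0.04981345 0.00160919 0.0373843 ]
22.15 tool nest [-0.0362  0.0009] Fn [-2.22 -1.   -0.24] 0.0003979657492231872
```

Emit:
{"op": "send_rows", "data": {"motion": [{"offset": [0.03, 0, 0], "turn": 0}, {"offset": [0.03, 0, 0], "turn": 0}]}}

```text
t: 22.35
eef_pos: [0.5108, 0.2098, 0.2036]
ee_rot: [3.142, 0.0, 0.438]
force: [-2.7, -1.9, -0.3]
width: 0.0003
```

Emit:
{"op": "send_rows", "data": {"motion": [{"offset": [0.03, 0, 0], "turn": 0}, {"offset": [0.03, 0, 0], "turn": 0}]}}

```text
t: 22.55
eef_pos: [0.511, 0.2099, 0.2035]
ee_rot: [3.141, 0.0, 0.438]
force: [-1.8, -2.0, 0.5]
width: 0.0001
```

```bash
python3 -c "from m import *; st(); wr('g'); st(); wr('g'); st()"|grep -v pp
```

```text
22.55 tool nest [-0.0357  0.0009] Fn [-2.5  -1.05  0.51] 5.542558528274285e-05
wrist lid [  230   110   170   144 16374] nest [0.0076 0.001 ] 0.0281 0.07962051575288395
stop face 1461 [0.03589703 0.03708844 0.04160949 0.050014  ] [0.050014   0.00154474 0.03737966]
22.6 tool nest [-0.0358  0.0008] Fn [-2.95 -1.24  0.25] 0.0005077516476885705
wrist lid [  230   110   170   144 16361] nest [0.0065 0.0012] 0.028 0.0796113058840849
stop face 1472 [0.03589243 0.03698769 0.04139162 0.04989537] [0.04989537 0.00154539 0.03748557]
22.65 tool nest [-0.0358  0.0008] Fn [-3.42 -0.75 -0.25] 0.0005208339336647476
```

Emit:
{"op": "send_rows", "data": {"motion": [{"offset": [0.03, 0, 0], "turn": 0}, {"offset": [0.03, 0, 0], "turn": 0}]}}

```text
t: 22.85
eef_pos: [0.5112, 0.21, 0.2034]
ee_rot: [3.141, 0.001, 0.438]
force: [-3.7, -2.7, -1.3]
width: 0.0003
```

```bash
python3 -c "from m import *; st(); wr('g'); st(); wr('g'); st()"|grep -v pp
```

```text
22.85 tool nest [-0.0355  0.0008] Fn [-4.45 -0.9  -1.31] 0.0002903249058263672
wrist lid [  230   111   170   143 16343] nest [0.0062 0.0011] 0.028 0.07959924533851773
stop face 1464 [0.03595468 0.0370881  0.04156277 0.05001898] [0.05001898 0.00150628 0.0374454 ]
22.9 tool nest [-0.0355  0.0008] Fn [-4.2  -0.25 -0.98] 0.00048266501494822025
wrist lid [  230   111   170   143 16328] nest [0.0062 0.0013] 0.0282 0.07959135279138238
stop face 1452 [0.03596215 0.03725818 0.04156093 0.04999644] [0.04999644 0.00150534 0.03739616]
22.95 tool nest [-0.0355  0.0008] Fn [-3.92 -1.91 -2.06] 0.00029024324765531404
```

Emit:
{"op": "send_rows", "data": {"motion": [{"offset": [-0.03, 0, 0], "turn": 0}, {"offset": [-0.06, 0, 0], "turn": 0}, {"offset": [-0.09, 0, 0], "turn": 0}, {"offset": [-0.12, 0, 0], "turn": 0}, {"offset": [-0.2, 0, 0], "turn": 0}, {"offset": [-0.4, 0, 0], "turn": 0}, {"offset": [-0.8, 0, 0], "turn": 0}, {"offset": [-1.2, 0, 0], "turn": 0}]}}

```text
t: 23.75
eef_pos: [0.5003, 0.2051, 0.2037]
ee_rot: [-3.141, -0.001, 0.438]
force: [-0.4, 0.2, -0.1]
width: 0.0005
```

```bash
python3 -c "from m import *; st(); wr('h'); st()"
```

```text
23.75 tool nest [-0.0474  0.001 ] Fn [-0.31  0.38 -0.13] 0.00048093577561895837
wrist pp [ 393  113  100  106 8092] nest [-0.     -0.0504] 0.0221 0.04952848983900675
wrist pp [ 140  114   98  104 7791] nest [0.     0.0525] 0.0219 0.047358201917770126
wrist lid [  229    72   173   173 22018] nest [0.0058 0.001 ] 0.0281 0.07950370370075033
stop face 1478 [0.03770712 0.03890474 0.04422953 0.05054993] [0.05054993 0.00133611 0.03729929]
23.8 tool nest [-0.0482  0.0009] Fn [-1.23  0.27  0.  ] 0.0007022834945026238
```

Emit:
{"op": "send_rows", "data": {"motion": [{"offset": [-1.5, 0, 0], "turn": 0}, {"offset": [-3.5, 0, 0], "turn": 0}, {"offset": [-5.5, 0, -0.5], "turn": 0}, {"offset": [-6.5, 0, -3], "turn": 0}, {"offset": [-6.5, 0, -6], "turn": 0}, {"offset": [-6.5, 0, -9], "turn": 0}, {"offset": [-6.5, 0, -10], "turn": 0}, {"offset": [-6.5, 0, -10], "turn": 0}]}}

```text
t: 24.6
eef_pos: [0.4419, 0.1778, 0.3053]
ee_rot: [-3.14, -0.004, 0.438]
force: [-0.1, -0.3, -0.7]
width: 0.0006
```

```bash
python3 -c "
from m import *; wr('i'); lid('i'); st()
N=np.load('N.npy'); f=np.load('wrist.npz')['frame']
u=cv2.resize(f[0:200,140:440],None,fx=2.6,fy=2.6,interpolation=cv2.INTER_CUBIC); cv2.imwrite('pics/w_i2.png',u)"
```

```text
wrist pp [ 359   15   66   72 3596] nest [-0.0005 -0.0506] 0.0221 0.04948369233624926
wrist pp [ 206   16   65   71 3503] nest [-0.0003  0.0524] 0.022 0.04731957715756743
wrist lid [ 267    0   97   82 6585] nest [0.0058 0.001 ] 0.028 0.07945012047849512
top [195 213  31  31 729] [0.5498 0.2256] 0.0281 nest [ 0.006  -0.0014] 0.0789874877523159
side [302 266  35  32 904] [0.5471 0.2273] 0.0284 nest [0.0044 0.0013] 0.08197575897799803
side [258 290  18  31 232] [0.6179 0.2753] 0.0273 nest [0.0888 0.0147] 0.07438723803303665
24.75 [0.44122502 0.17714851 0.30252689] [-0.3827537  -0.03502467 -0.12477014] 0.0004758652301810422
24.75 tool nest [-0.1128  0.0008] Fn [-0.36  0.13 -0.12] 0.0004758652301810422
```

View pics/side_i.png

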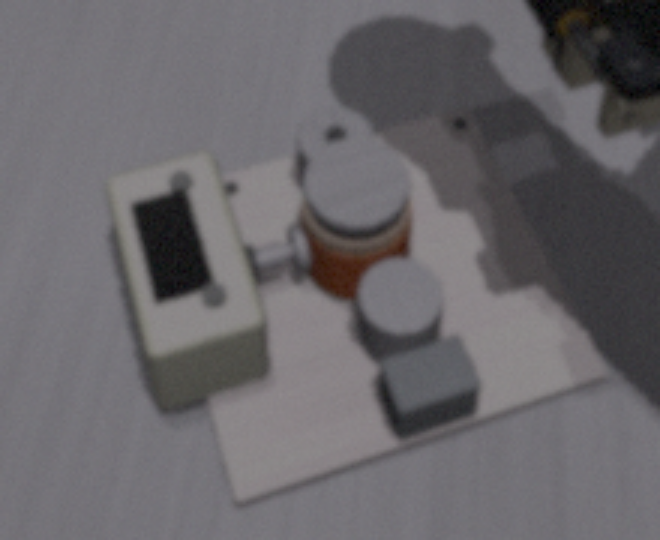

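View pics/w_i2.png

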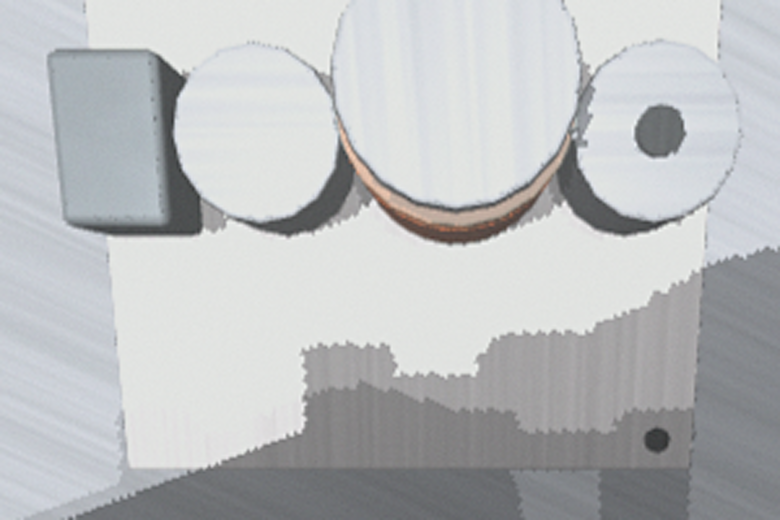

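The side crop shows the jar (358,235) upright against the stop head (298,250), the plunger (400,305) and the post behind it. The enlarged wrist crop shows the lid (457,90) between plunger (258,130) and post (658,130), touching both.

```bash
python3 -c "from station import *; print(job_done())"
```

```text
the job is handed in; nothing more can be done
None
```

I stood the small jar on the plate at about nest (-61, -4) mm, let go, and nudged it between post and plunger to the end stop. Then I backed the gripper clear and handed the job in at about t = 25 s; no verdict was reported.

**Last checks:**
- **Position:** The jar is upright on the plate at nest x of about 5.8 mm by the wrist camera. The top camera gave 6.0 mm and the side camera 4.4 mm, a spread that fits the roughly 2 mm calibration.
- **Post and plunger:** Centre distances came out at about 52.0 and 51.7 mm. Touching is 52 mm.
- **End stop:** The push force rose from about 1.7 N to 4.3 N when the jar met the stop, well under 9 N. After release the jar eased back about 0.4 mm or less. I couldn't measure how hard it still presses on the stop; I judged that contact from the pictures and the position.
- **Bystanders:** I did not re-measure the big jar and timer. The arm never came near enough to touch them.

**What went wrong on the way:** the first push into the mouth built up to about 48 N total on the wrist sensor (39 N along the push) before I backed off. That is below the 120 N wrist limit, and it was the finger pushing rather than the gripper's body. The second push followed the jar round the post and stayed at about 5 N or less at each check.

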